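# Strip the pit-table pile after the heat

## Robot

A 6-joint arm with a two-finger parallel gripper is mounted at the origin on the work surface. World frame = base frame: x ahead of the robot, y to its left, z up, the work surface at z = 0. Lengths are in m, angles in rad, forces in N, time in s.
With the tool pointing down it reaches from about 0.3 to 0.875 m from the base axis. Payload 6.4 kg.
Tool frame: the origin (TCP) lies at the very end of the fingers, on their centre line; the grasp point (between the pads) lies 19 mm behind it; z points along the fingers, y is the line along which they close (so a half turn about z gives the same grasp; the last joint's range is limited). The gripper opens to 85 mm and grips with 20 to 120 N. Pads are 22 mm wide; open, the fingers measure 114 mm over their backs; the gripper's body (76 mm by 85 mm) begins 54 mm behind the grasp point. The pads swing forward as they close: fully open they stand 13 mm farther back than shut.
Start: joints at [1.084, 0.181, 1.607, -0, 1.354, -0.206], TCP at [0.159, 0.552, 0.231] pointing down, gripper open.
Joint ranges: [-2.99, 2.99], [-0.89, 2.07], [0.3, 2.58], [-1.14, 4.28], [0, 2.63], [-3.12, 3.12]. Speed limits (rad/s): [2.57, 2.57, 3.01, 3.14, 3.14, 3.14].

## Interface

Orientations are given as a unit quaternion [w, x, y, z].
In Python, from bench import * gives the robot as it stands. The module is installed in compiled form; this text tells all that it offers.
- The arm moves only by the tool arm_command, never from a script. Its arguments are lists of equal length, an entry for each row: "dp": the shift along the tool's x, y, z in units of 0.25 m (1.0 is 0.25 m), a list of three; "turn": the turn, a rotation vector about the tool's x, y, z in units of 30 degrees (1.0 is 30 degrees), a list of three; "jaw": the opening, from 0 (shut) to 1 (fully open). A call has 1 to 5 rows; each row is the pose to reach, as a shift and turn from the pose commanded when the call began, along the tool's axes at that moment; what a row does not reach only later rows make up. A row lasts 1/8 s, in which the tool goes at most 62.5 mm and 10.7 degrees, less where a joint would pass 70% of its speed; a pose out of reach is approached as far as the arm can. A call with a number of a shift or a turn outside -1 to 1 is refused whole. A call with a gripper value outside its range is refused whole. The fingers move at their own pace and stop on an object; the grip force is fixed at half the most. Time passes only in rows, so rows that repeat a pose let the fingers close. It gives the time, the measured TCP pose, the force, the opening and the grip force at its end, in the units of the state.
- get_obs(): the state, without advancing time (a new reading comes with each control period).
- camera(name): name is "side" or "top"; returns the picture (480x640x3 uint8, blue, green, red); there is no depth.
- get_calibration(name): a dict with "camera_matrix" (3x3 intrinsics, pixels), "R" (3x3) and "t" (3): a world point X has camera coordinates R X + t. Camera axes: x right, y down, z forward; pixel columns grow to the right and rows downward; lengths in m; the calibration is good to about 2 mm. A picture is of the moment at which its call begins. get_calibration takes no time and is no camera call.
- hand_in(): hands the job in; it is judged then, once.
The state is a dict: "time_s": time; "q": joint angles; "dq": joint speeds; "joint_efforts": joint torques, N m; "eef_pos": TCP position; "eef_rot": TCP orientation; "wrist_force": force on the tool from outside, world axes, zero at the start; "torque": the same for the moment, N m; "opening": opening from 0.0 (shut) to 1.0 (fully open); "grasp_force": force on a finger pad.
Only numpy, scipy, OpenCV 4.12 (cv2) and the standard library are available. Lean on these libraries where they do the work, as an engineer would, in place of code of your own. Each camera call takes 0.05 s, during which the arm holds its last target. There are 200 camera calls.

## Task

Take the pile on the bench apart and set every part down gently, the right way up and centred on its own place: the drone frame on the foam in the open aluminium transport case, the battery pack on the yellow rubber pad, the copper heat sink on the white tile, and the white antenna tube on the long grey rack. The frame, the battery and the tube must lie lengthwise along their places. Either the heat sink or the tube lies on top of the pile; the other one has been left on the charger.

Things in the scene. Friction and masses are not known exactly. Their poses are not given: they have to be found in the camera images.
- frame: Loose black drone frame, bottom of the pile. Body 110 mm long (its x), 38 wide (y), 30 high: two plates around a solid 30 x 38 mm aluminium block at the middle; grip there across the 38 mm. Arms 5 mm thick run diagonally to motors at x, y = +-47 mm (24 mm high); about 120 x 120 mm from above. No arm beside the middle 30 mm. Origin: centre of underside, z up. 0.25 kg.
- battery: Loose light grey battery pack with a black band round its middle, a box 75 mm long (its x), 36 mm wide (its y), 30 mm high, with a 6 mm connector stub at one end; lies on top of the frame's body, with its length roughly along the frame's. Origin: centre of the underside; z up. About 0.18 kg.
- heatsink: Loose copper heat sink 40 x 40 mm, 24 mm high, upright fins along its x (grip it across its y, on the outer fins, 40 mm). Lies either on the battery on top of the pile or on the charger, its underside 60 mm above the bench. Origin: centre of the underside; z up. About 0.12 kg.
- tube: Loose white plastic antenna tube, 18 mm diameter, 110 mm long (its x), lying level on a flat foot 44 x 16 mm under its middle; axis 13 mm, top 22 mm above the origin (centre of the foot underside; z up). Lies either on the charger or on the battery on top of the pile, underside 60 mm above the bench. 0.03 kg.
- case: Fixed grey aluminium transport case without its lid, with cam locks on its long sides: outside 220 mm long (its x), 170 mm wide (its y), 50 mm high, walls 4 mm. Its grey foam floor, where the frame belongs, is 20 mm above the origin. Origin: centre of the underside, on the bench.
- pad: Fixed flat yellow rubber pad, 110 mm (its x) by 70 mm (its y), 6 mm thick; the battery's place. Origin: centre of the underside, its top 6 mm above.
- tile: Fixed square white ceramic tile 90 x 90 mm, 8 mm thick; the heat sink's place, at any turn. Origin: centre of the underside, its top 8 mm above.
- rack: Fixed grey plastic rack, a flat bed 150 mm (its x) by 64 mm (its y) with a 5 mm wide lip across each end; the tube's place, between the lips (140 mm apart). Bed 8 mm, lips 16 mm above the origin. Origin: centre of the underside.
- charger: Fixed grey charger box, 100 mm (its x) by 90 mm (its y), flat top 60 mm above its origin, which is the centre of the underside. The heat sink or the tube lies on it; it is an obstacle, not a target.
There are look-alikes about, which are no part of the job. Of the things shaped like the tube, the white one is meant.

How it is judged:
By the outcome, as a careful person would: the job done as asked, in the order asked, and still so for the second after the job is handed in, with the robot touching nothing.
It also fails if it takes over 120 s, if anything falls off the work surface, if the arm or the gripper's body presses on something with over 40 N, if the wrist force passes 120 N, or if a joint passes its speed limit or range.

## Working session

There is one attempt and no reset: what is moved stays moved. The work goes in short steps, Python scripts to look and compute and a tool call to move; the robot and the scene stay as the last step left them, time stands still between calls to the robot, and variables do not carry over. Pictures are saved under pics/ and viewed, at most 14 in all, crops included, and the job is handed in when it is done.

Besides the shell and the picture viewer there is one more tool, called in YAML: its name, and indented under it one key for each argument. arm_command: Moves the arm, as the interface text tells. Its arguments: {"type":"object","properties":{"dp":{"type":"array"},"turn":{"type":"array"},"jaw":{"type":"array"}},"required":["dp","turn","jaw"]}

```bash
mkdir -p pics; python3 - <<'E'
from bench import *
import cv2, numpy as np
for n in ("top","side"):
    cv2.imwrite(f"pics/{n}0.png",camera(n)); c=get_calibration(n); print(n,c["camera_matrix"].round(1).tolist(),c["R"].round(4).tolist(),c["t"].round(4).tolist(), (-c["R"].T@c["t"]).round(3))
o=get_obs();print(o["eef_pos"],o["eef_rot"],o["opening"],o["time_s"])
E
```

```text
top [[451.1, 0.0, 318.0], [0.0, 451.1, 238.4], [0.0, 0.0, 1.0]] [[-0.0103, -0.9999, 0.0106], [-0.9803, 0.008, -0.1973], [0.1972, -0.0124, -0.9803]] [-0.0149, 0.4686, 0.9061] [ 0.281 -0.007  0.981]
side [[607.7, 0.0, 314.9], [0.0, 607.7, 241.6], [0.0, 0.0, 1.0]] [[-0.9994, -0.0304, -0.0137], [-0.015, 0.7782, -0.6278], [0.0297, -0.6273, -0.7782]] [0.4492, 0.0423, 1.1942] [0.414 0.73  0.962]
[0.15908558 0.5520344  0.23045418] [-2.56019411e-04  1.39928275e-01  9.90161314e-01 -7.64162760e-04] 1.0014104415369216 0.1
```

View pics/top0.png

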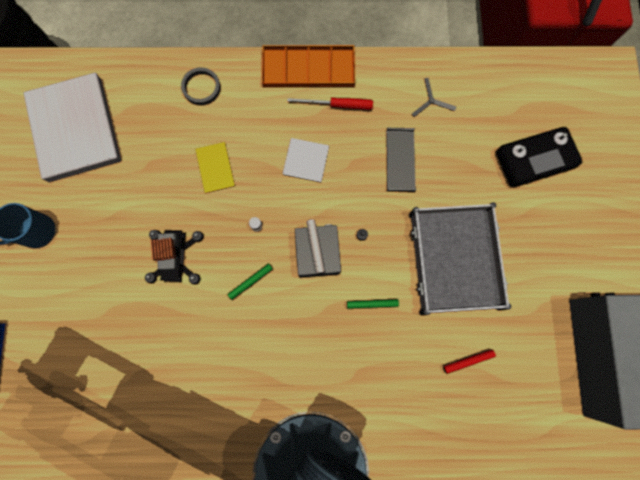

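View pics/side0.png

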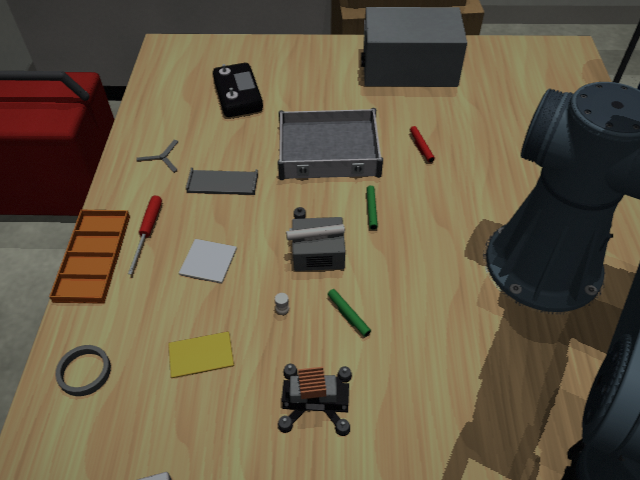

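The top picture shows the pile at (172,255) with the copper heat sink on top, and the tube on the charger at (318,248). It also shows the pad (215,167), tile (306,160), rack (400,160) and case (460,258). The side view agrees. Next I'll measure with masks and view enlarged crops.

```bash
cat > h.py <<'E'
from bench import *
import cv2, numpy as np
C={n:get_calibration(n) for n in ("top","side")}
def ray(n,uv):
    c=C[n]; uv=np.atleast_2d(uv).astype(float)
    d=np.c_[uv,np.ones(len(uv))]@np.linalg.inv(c["camera_matrix"]).T@c["R"]
    return -c["R"].T@c["t"],d
def onz(n,uv,z):
    o,d=ray(n,uv); return (o+d*((z-o[2])/d[:,2])[:,None])[:,:2]
def pix(n,X):
    c=C[n]; p=(np.atleast_2d(X)@c["R"].T+c["t"])@c["camera_matrix"].T; return p[:,:2]/p[:,2:]
def mask(im,lo,hi,box):
    m=cv2.inRange(cv2.cvtColor(im,cv2.COLOR_BGR2HSV),lo,hi); k=np.zeros_like(m); x0,y0,x1,y1=box; k[y0:y1,x0:x1]=m[y0:y1,x0:x1]; return k
def blob(m):
    cs,_=cv2.findContours(m,cv2.RETR_EXTERNAL,cv2.CHAIN_APPROX_NONE); return max(cs,key=cv2.contourArea)[:,0].astype(float)
def rect(P):
    (c,s,a)=cv2.minAreaRect((P*1000).astype(np.float32))
    if s[0]<s[1]: s=s[::-1]; a+=90
    return np.round(c,1),np.round(s,1),round((a+90)%180-90,1)   # centre mm, long/short mm, long-axis angle deg
E
python3 - <<'E'
from h import *
t=cv2.imread("pics/top0.png"); s=cv2.imread("pics/side0.png")
for name,n,im,lo,hi,box,z in [
 ("pad","top",t,(22,120,80),(35,255,255),(185,130,245,200),.006),
 ("pad","side",s,(22,120,80),(35,255,255),(150,320,250,385),.006),
 ("tile","top",t,(0,0,130),(180,50,255),(270,125,340,195),.008),
 ("tile","side",s,(0,0,120),(180,50,255),(170,230,245,290),.008),
 ("rack","top",t,(0,0,30),(180,60,125),(375,120,425,200),.010),
 ("rack","side",s,(0,0,30),(180,70,150),(180,160,265,200),.010),
 ("case","top",t,(0,0,0),(180,60,255),(400,190,520,325),.05),
 ("charger","top",t,(0,0,0),(180,60,255),(285,210,350,285),.06),
 ("tube","top",t,(0,0,150),(180,60,255),(285,210,350,285),.073),
 ("tube","side",s,(0,0,150),(180,60,255),(275,210,360,250),.073),
 ("sink","top",t,(0,90,60),(14,255,255),(145,225,182,265),.084),
 ("sink","side",s,(0,90,60),(14,255,255),(290,360,335,402),.084)]:
    P=onz(n,blob(mask(im,lo,hi,box)),z); print(name,n,*rect(P))
a=cv2.resize(t[220:295,135:215],None,fx=5,fy=5,interpolation=2); b=cv2.resize(s[355:440,270:360],None,fx=4.4,fy=4.4,interpolation=2)
a=cv2.resize(a,(400,375));b=cv2.resize(b,(396,375)); cv2.imwrite("pics/c1.png",np.hstack([a,b]))
E
```

```text
pad top [644.8 213.3] [133.2 119. ] -88.7
pad side [645.2 217. ] [109.5  71.2] 13.9
tile top [660.    6.7] [89.2 89.2] 77.7
tile side [661.5   9.7] [89.4 89.2] 77.2
rack top [ 659.6 -209.6] [150.6  61.2] -2.3
rack side [ 660.8 -205.6] [153.3  75.6] -0.3
case top [ 425.6 -312.7] [223.7 186.9] 3.3
charger top [448.2 -16.8] [116.4  86.7] 4.3
tube top [449.1 -12.9] [108.8  12.3] 9.7
tube side [447.8 -16.1] [105.9   6.7] 9.6
sink top [442.1 296. ] [46.6 42.3] 8.1
sink side [446.2 290.1] [40.2  9.9] 8.3
```

View pics/c1.png

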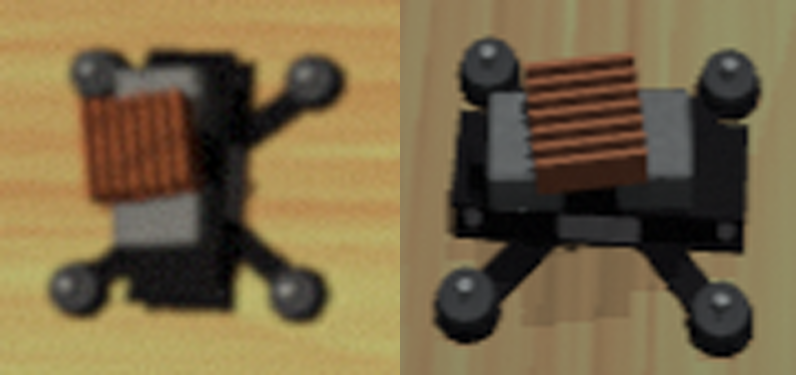

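Left half (top view): the sink's fins run along world x, tilted about +8°, and it sits slightly to the +y side of the battery. The frame's length is also roughly along x. The motors are at crop pixels (98,72), (314,82), (78,288) and (298,294). The side half agrees. One more refinement, then I'll move.

```bash
cat >> h.py <<'E'
def go(x,y,z,yaw=None):
    "dp / turn units from present pose to TCP (x,y,z), tool y-axis at yaw deg (mod 180), tool straight down"
    from scipy.spatial.transform import Rotation as Ro
    o=get_obs(); q=np.array(o["eef_rot"]); R=Ro.from_quat(q[[1,2,3,0]])
    cur=np.degrees(np.arctan2(*R.as_matrix()[[1,0],1]))
    yaw=cur if yaw is None else yaw
    d=(yaw-cur+90)%180-90; a=np.radians(cur+d)
    T=Ro.from_matrix(np.c_[[np.sin(a),-np.cos(a),0],[np.cos(a),np.sin(a),0],[0,0,-1]])
    print("dp",(R.inv().apply(np.array([x,y,z])-o["eef_pos"])/.25).round(3),"turn",((R.inv()*T).as_rotvec(True)/30).round(3),
      "| at",np.round(o["eef_pos"],4),"yaw",cur.round(1),"q6",round(o["q"][5],2),"t",round(o["time_s"],1))
def tri(u,v):
    (a,d),(b,e)=ray("top",u),ray("side",v); out=[]
    for p,q in zip(d,e):
        k=np.linalg.lstsq(np.c_[p,-q],b-a,rcond=None)[0]; out.append(np.r_[(a+k[0]*p+b+k[1]*q)/2,np.linalg.norm(a+k[0]*p-b-k[1]*q)])
    return np.array(out)
E
python3 - <<'E'
from h import *
t=cv2.imread("pics/top0.png"); s=cv2.imread("pics/side0.png"); K=np.ones((5,5),np.uint8)
def R(name,n,im,lo,hi,box,z):
    m=cv2.morphologyEx(mask(im,lo,hi,box),cv2.MORPH_CLOSE,K); b=blob(m); print(name,n,*rect(onz(n,b,z)))
R("pad","top",t,(24,170,80),(35,255,255),(190,136,240,196),.006)
R("sink","top",t,(0,110,40),(14,255,255),(145,225,182,265),.084)
R("sink","side",s,(0,110,30),(14,255,255),(290,360,335,402),.084)
u=np.array([(98,72),(314,82),(78,288),(298,294)])/5+(135,220); v=np.array([(88,58),(328,82),(65,305),(320,317)])/4.4+(270,355)
# order in side: image left = +x ; down = +y. top: up=+x, left=+y
v=v[[2,0,3,1]]
M=tri(u,v); print((M*1000).round(1), M[:,:3].mean(0))
e=M[[0,1],:2].mean(0)-M[[2,3],:2].mean(0); print("frame yaw",np.degrees(np.arctan2(e[1],e[0])))
go(.445,.298,.2,98.2)
a=cv2.resize(t[195:325,400:520],None,fx=4,fy=4,interpolation=2); cv2.imwrite("pics/c2.png",a)
E
```

```text
pad top [644.7 213.8] [108.8  68.8] 13.7
sink top [442.1 294.7] [46.2 44.9] 6.7
sink side [444.1 304.7] [50.9 40.2] -81.7
[[488.8 340.8   2.6   1. ]
 [483.8 243.6   9.2   2.3]
 [393.7 343.4   3.1   0. ]
 [390.5 248.3   2.9   0.5]] [0.4391881  0.2940314  0.00447533]
frame yaw -2.205182973062874Traceback (most recent call last):
  File "<stdin>", line 13, in <module>
  File "h.py", line 27, in go
    T=Ro.from_matrix(np.c_[[np.sin(a),-np.cos(a),0],[np.cos(a),np.sin(a),0],[0,0,-1]])
  File "scipy/spatial/transform/_rotation.pyx", line 1143, in scipy.spatial.transform._rotation.Rotation.from_matrix
ValueError: Non-positive determinant (left-handed or null coordinate frame) in rotation matrix 0: [[ 0.98977623 -0.14262893  0.        ]
 [ 0.14262893  0.98977623  0.        ]
 [ 0.          0.         -1.        ]].
```

```bash
sed -i 's/np.c_\[\[np.sin(a),-np.cos(a),0\]/np.c_[[-np.sin(a),np.cos(a),0]/' h.py; python3 - <<'E'
from h import *
t=cv2.imread("pics/top0.png")
go(.444,.2985,.16,97.7)
a=cv2.resize(t[195:325,400:520],None,fx=4,fy=4,interpolation=2); cv2.imwrite("pics/c2.png",a)
E
```

```text
dp [-1.376 -0.658  0.282] turn [-0.003 -0.001 -0.793] | at [0.1591 0.552  0.2305] yaw 73.9 q6 -0.21 t 0.1
```

View pics/c2.png

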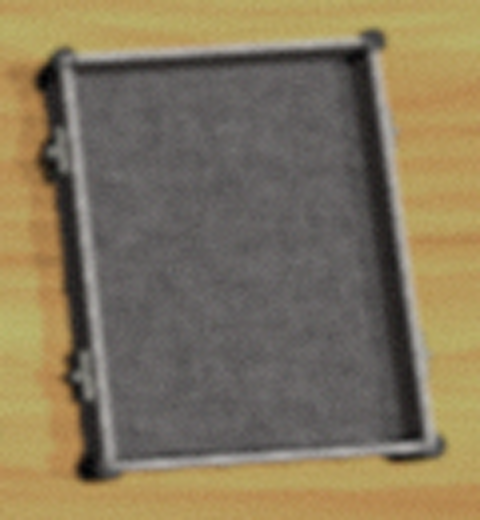

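The case's bright rim has corners at crop pixels (63,57), (374,42), (438,447) and (107,468). The fingers are still clear of the pile, so I'll start moving.

arm_command:
  dp:
    - [-0.2, -0.1, 0]
    - [-0.4, -0.2, 0]
    - [-0.6, -0.3, 0]
    - [-0.8, -0.4, 0]
    - [-1.0, -0.5, 0]
  turn:
    - [0, 0, -0.2]
    - [0, 0, -0.4]
    - [0, 0, -0.6]
    - [0, 0, -0.79]
    - [0, 0, -0.79]
  jaw: [1, 1, 1, 1, 1]

```text
time_s: 0.72
eef_pos: [0.3658, 0.3617, 0.231]
eef_rot: [-0.0, -0.067, 0.998, -0.0]
wrist_force: [1.1, 0.0, -0.4]
opening: 1.004
grasp_force: 0.0
```

```bash
python3 - <<'E'
from h import *
go(.444,.2985,.16,97.7)
u=np.array([(63,57),(374,42),(438,447),(107,468)])/4+(400,195); P=onz("top",u,.05)*1000
print(P.round(1),P.mean(0)); e=(P[0]+P[1]-P[2]-P[3])/2; print(np.linalg.norm(e),np.degrees(np.arctan2(e[1],e[0])),np.linalg.norm(P[0]+P[3]-P[1]-P[2])/2)
E
```

```text
dp [-0.276 -0.292  0.284] turn [-0.    -0.001 -0.   ] | at [0.3658 0.3617 0.231 ] yaw 97.7 q6 -1.16 t 0.7
[[ 529.7 -228.9]
 [ 536.7 -396.5]
 [ 321.6 -410.7]
 [ 312.6 -239.9]] [ 425.14877808 -318.9939702 ]
216.47705536574912 3.334041825389675 169.42741250526439
```

arm_command:
  dp:
    - [-0.14, -0.15, 0.1]
    - [-0.276, -0.292, 0.2]
    - [-0.276, -0.292, 0.4]
    - [-0.276, -0.292, 0.55]
    - [-0.276, -0.292, 0.6]
  turn:
    - [0, 0, 0]
    - [0, 0, 0]
    - [0, 0, 0]
    - [0, 0, 0]
    - [0, 0, 0]
  jaw: [1, 1, 1, 1, 1]

```text
time_s: 1.35
eef_pos: [0.441, 0.2989, 0.0785]
eef_rot: [-0.003, -0.066, 0.998, -0.001]
wrist_force: [-0.9, -0.3, -0.1]
opening: 0.999
grasp_force: 0.0
```

```bash
python3 - <<'E'
from h import *
cv2.imwrite("pics/s1.png",cv2.resize(camera("side")[320:470,230:430],(800,600),interpolation=2)); go(.444,.2985,.058,97.7)
E
```

```text
dp [-0.011 -0.004  0.082] turn [-0.002 -0.009 -0.003] | at [0.4411 0.2991 0.0784] yaw 97.6 q6 -1.33 t 1.4
```

View pics/s1.png

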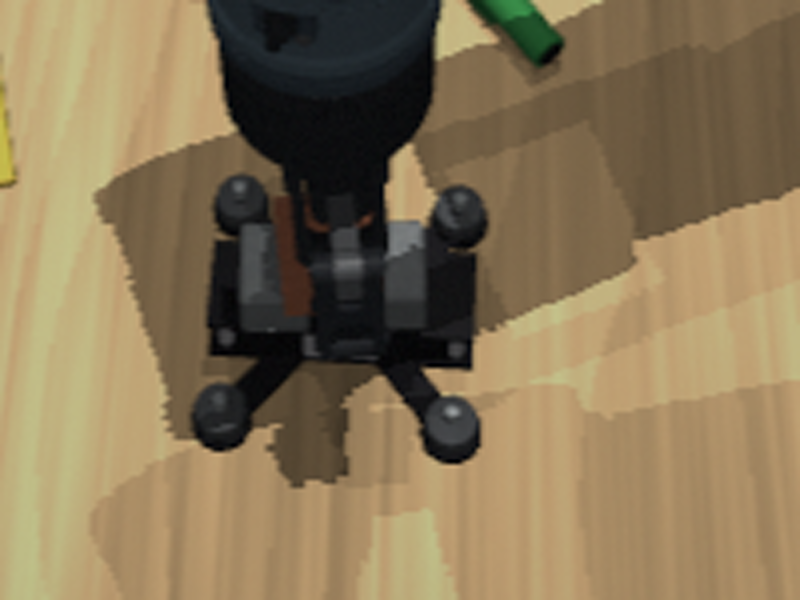

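The sink's left edge is at (275,250) and the front finger is at (310–385). The offset matches the 8° yaw, so the jaws straddle it. I'll descend and grip.

arm_command:
  dp:
    - [-0.011, -0.002, 0.04]
    - [-0.011, -0.002, 0.085]
    - [-0.011, -0.002, 0.085]
    - [-0.011, -0.002, 0.085]
    - [-0.011, -0.002, 0.085]
  turn:
    - [0, 0, 0]
    - [0, 0, 0]
    - [0, 0, 0]
    - [0, 0, 0]
    - [0, 0, 0]
  jaw: [1, 1, 0.7, 0.45, 0.35]

```text
time_s: 2.02
eef_pos: [0.4465, 0.3001, 0.0611]
eef_rot: [0.001, -0.066, 0.998, 0.0]
wrist_force: [1.2, 1.0, -1.2]
opening: 0.459
grasp_force: 60.9
```

arm_command:
  dp:
    - [0, 0, 0]
    - [0, 0, 0]
    - [0, 0, 0]
    - [0, 0, 0]
    - [0, 0, 0]
  turn:
    - [0, 0, 0]
    - [0, 0, 0]
    - [0, 0, 0]
    - [0, 0, 0]
    - [0, 0, 0]
  jaw: [0.3, 0.2, 0.2, 0.2, 0.2]

```text
time_s: 2.65
eef_pos: [0.4465, 0.3001, 0.0609]
eef_rot: [0.001, -0.066, 0.998, 0.0]
wrist_force: [-0.7, -0.8, 6.1]
opening: 0.452
grasp_force: 61.7
```

arm_command:
  dp:
    - [0, 0, -0.05]
    - [0, 0, -0.15]
    - [0, 0, -0.3]
    - [0, 0, -0.45]
    - [0, 0, -0.6]
  turn:
    - [0, 0, 0]
    - [0, 0, 0]
    - [0, 0, 0]
    - [0, 0, 0]
    - [0, 0, 0]
  jaw: [0.2, 0.2, 0.2, 0.2, 0.2]

```text
time_s: 3.28
eef_pos: [0.4452, 0.2996, 0.2115]
eef_rot: [-0.0, -0.066, 0.998, -0.0]
wrist_force: [1.5, 0.5, -1.5]
opening: 0.452
grasp_force: 61.1
```

```bash
python3 - <<'E'
from h import *
cv2.imwrite("pics/s2.png",cv2.resize(camera("side")[270:450,230:430],(800,600),interpolation=2)); go(.66,.008,.2,97.7)
E
```

```text
dp [-0.685 -1.273  0.072] turn [ 0.004  0.015 -0.003] | at [0.4479 0.3008 0.2172] yaw 97.6 q6 -1.33 t 3.3
```

View pics/s2.png

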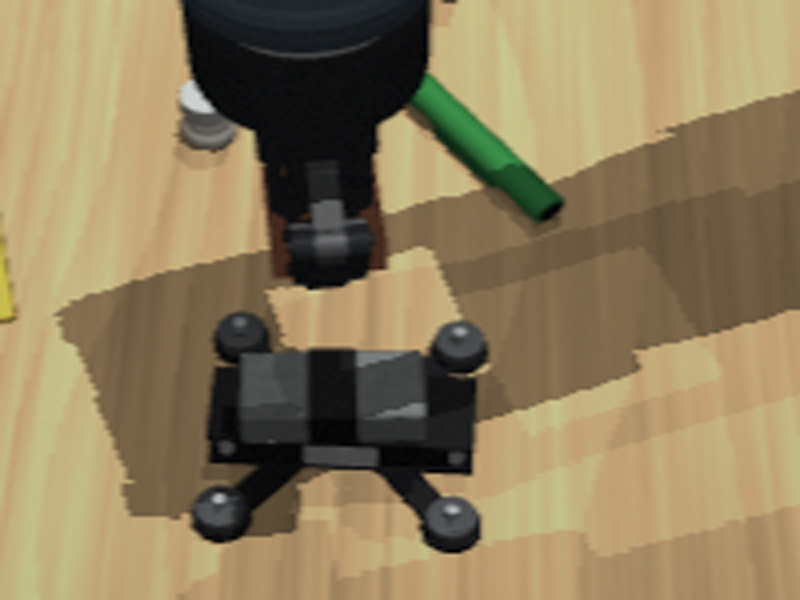

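Sink gripped level; the battery and frame are undisturbed. Next I'll carry it to the tile.

arm_command:
  dp:
    - [-0.1, -0.15, 0]
    - [-0.22, -0.37, 0]
    - [-0.34, -0.6, 0]
    - [-0.46, -0.83, 0]
    - [-0.55, -1.0, 0]
  turn:
    - [0, 0, 0]
    - [0, 0, 0]
    - [0, 0, 0]
    - [0, 0, 0]
    - [0, 0, 0]
  jaw: [0.2, 0.2, 0.2, 0.2, 0.2]

```text
time_s: 3.95
eef_pos: [0.6159, 0.068, 0.2101]
eef_rot: [-0.0, -0.066, 0.998, 0.0]
wrist_force: [0.6, 1.6, -0.7]
opening: 0.453
grasp_force: 61.1
```

```bash
python3 - <<'E'
from h import *
go(.6625,.0085,.03)
E
```

```text
dp [-0.154 -0.261  0.72 ] turn [ 0.    -0.001  0.   ] | at [0.6159 0.068  0.2101] yaw 97.6 q6 -1.78 t 4.0
```

arm_command:
  dp:
    - [-0.08, -0.13, 0.1]
    - [-0.154, -0.261, 0.28]
    - [-0.154, -0.261, 0.45]
    - [-0.154, -0.261, 0.62]
    - [-0.154, -0.261, 0.72]
  turn:
    - [0, 0, 0]
    - [0, 0, 0]
    - [0, 0, 0]
    - [0, 0, 0]
    - [0, 0, 0]
  jaw: [0.2, 0.2, 0.2, 0.2, 0.2]

```text
time_s: 4.58
eef_pos: [0.6599, 0.0107, 0.027]
eef_rot: [-0.002, -0.066, 0.998, 0.001]
wrist_force: [-0.5, 0.6, -0.1]
opening: 0.457
grasp_force: 61.0
```

```bash
python3 - <<'E'
from h import *
t=camera("top"); s=camera("side")
go(.6625,.0085,.01)
for n,im,box in (("top",t,(270,125,340,205)),("side",s,(160,200,260,290))):
    m=cv2.morphologyEx(mask(im,(0,110,30),(14,255,255),box),cv2.MORPH_CLOSE,np.ones((5,5),np.uint8))
    if m.any(): print(n,rect(onz(n,blob(m),.045)))
cv2.imwrite("pics/s3.png",cv2.resize(s[180:300,140:300],(800,600),interpolation=2))
E
```

```text
dp [-0.015 -0.012  0.064] turn [ 0.004 -0.014  0.   ] | at [0.6586 0.011  0.026 ] yaw 97.6 q6 -1.87 t 4.7
top (array([559.9, -13.8]), array([0., 0.]), 0.0)
side (array([642.3,  16.7]), array([56.9, 15.4]), -82.1)
```

View pics/s3.png

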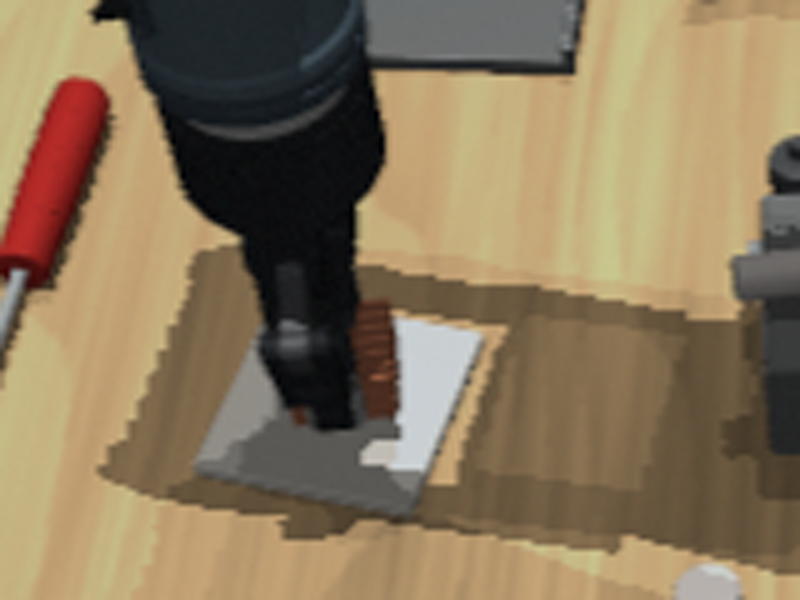

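The sink hangs just above the tile at about (345,390). I'll lower it gently.

arm_command:
  dp:
    - [0, 0, 0.02]
    - [0, 0, 0.04]
    - [0, 0, 0.06]
    - [0, 0, 0.075]
    - [0, 0, 0.08]
  turn:
    - [0, 0, 0]
    - [0, 0, 0]
    - [0, 0, 0]
    - [0, 0, 0]
    - [0, 0, 0]
  jaw: [0.2, 0.2, 0.2, 0.2, 0.2]

```text
time_s: 5.3
eef_pos: [0.6618, 0.0106, 0.0099]
eef_rot: [-0.0, -0.066, 0.998, 0.0]
wrist_force: [-0.6, -0.4, -1.0]
opening: 0.456
grasp_force: 61.0
```

arm_command:
  dp:
    - [0, 0, 0]
    - [0, 0, 0]
    - [0, 0, 0]
  turn:
    - [0, 0, 0]
    - [0, 0, 0]
    - [0, 0, 0]
  jaw: [0.2, 0.2, 0.2]

```text
time_s: 5.68
eef_pos: [0.6621, 0.0106, 0.0102]
eef_rot: [0.0, -0.066, 0.998, -0.0]
wrist_force: [-0.7, 0.2, -0.2]
opening: 0.45
grasp_force: 61.0
```

arm_command:
  dp:
    - [0, -0.007, 0]
    - [0, -0.007, 0.003]
    - [0, -0.007, 0.005]
    - [0, -0.007, 0.005]
  turn:
    - [0, 0, 0]
    - [0, 0, 0]
    - [0, 0, 0]
    - [0, 0, 0]
  jaw: [0.2, 0.2, 0.2, 0.2]

```text
time_s: 6.18
eef_pos: [0.6622, 0.0088, 0.009]
eef_rot: [-0.0, -0.066, 0.998, -0.0]
wrist_force: [-0.4, -0.8, 1.2]
opening: 0.449
grasp_force: 61.4
```

arm_command:
  dp:
    - [0, 0, 0.003]
    - [0, 0, 0.003]
    - [0, 0, 0.003]
  turn:
    - [0, 0, 0]
    - [0, 0, 0]
    - [0, 0, 0]
  jaw: [0.2, 0.2, 0.2]

```text
time_s: 6.55
eef_pos: [0.6622, 0.0088, 0.009]
eef_rot: [-0.0, -0.066, 0.998, -0.0]
wrist_force: [-4.2, -0.6, 6.3]
opening: 0.455
grasp_force: 62.1
```

Contact (6 N up). Open slowly, then rise.

arm_command:
  dp:
    - [0, 0, -0.003]
    - [0, 0, -0.003]
    - [0, 0, -0.003]
    - [0, 0, -0.003]
    - [0, 0, -0.003]
  turn:
    - [0, 0, 0]
    - [0, 0, 0]
    - [0, 0, 0]
    - [0, 0, 0]
    - [0, 0, 0]
  jaw: [0.48, 0.52, 0.6, 0.75, 0.85]

```text
time_s: 7.18
eef_pos: [0.6621, 0.0089, 0.0087]
eef_rot: [-0.0, -0.066, 0.998, 0.0]
wrist_force: [-0.2, 0.7, 0.2]
opening: 0.849
grasp_force: 0.0
```

arm_command:
  dp:
    - [0, 0, -0.05]
    - [0, 0, -0.2]
    - [0, 0, -0.4]
    - [0.2, 0.2, -0.6]
    - [0.4, 0.4, -0.7]
  turn:
    - [0, 0, 0]
    - [0, 0, 0]
    - [0, 0, 0]
    - [0, 0, 0]
    - [0, 0, 0]
  jaw: [0.9, 1, 1, 1, 1]

```text
time_s: 7.8
eef_pos: [0.5765, 0.0748, 0.1729]
eef_rot: [0.002, -0.066, 0.998, -0.0]
wrist_force: [0.2, -0.0, 1.6]
opening: 1.0
grasp_force: 0.0
```

```bash
cat > m.py <<'E'
from h import *
t=camera("top"); s=camera("side"); cv2.imwrite("pics/tt.png",t); cv2.imwrite("pics/ss.png",s)
K=np.ones((5,5),np.uint8)
def R(name,n,im,lo,hi,box,z):
    m=cv2.morphologyEx(mask(im,lo,hi,box),cv2.MORPH_CLOSE,K)
    if m.any(): print(name,n,*rect(onz(n,blob(m),z)))
E
python3 - <<'E'
from m import *
R("sink","top",t,(0,110,30),(14,255,255),(270,125,340,205),.032)
R("sink","side",s,(0,110,30),(14,255,255),(160,200,260,290),.032)
go(.44,.29,.2)
a=cv2.resize(t[220:295,135:215],(400,375),interpolation=2); b=cv2.resize(s[355:440,270:360],(400,375),interpolation=2)
cv2.imwrite("pics/c3.png",np.hstack([a,b]))
E
```

```text
sink top [655.   8.] [44.9 38.7] 8.2
sink side [657.7  19.2] [56.5 39. ] -82.5
dp [ 0.416  0.913 -0.107] turn [ 0.001  0.007 -0.   ] | at [0.574  0.0779 0.1736] yaw 97.8 q6 -1.78 t 7.9
```

View pics/c3.png

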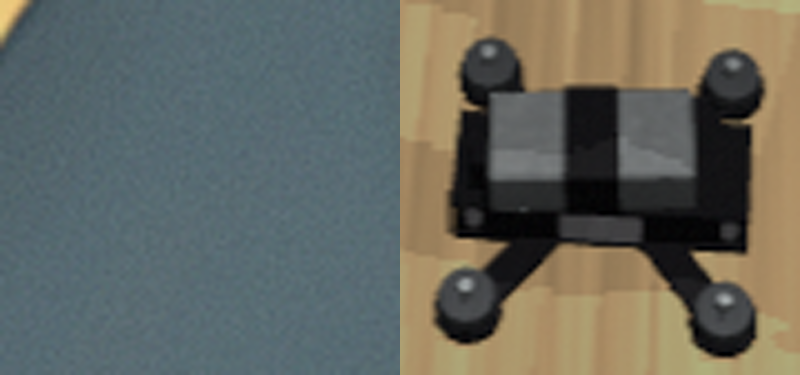

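```bash
python3 - <<'E'
from h import *
v=(np.array([(90,92),(295,92),(297,178),(88,178)])+.5)/(400/90,375/85)+(270,355)-.5
P=onz("side",v,.06)*1000; print(P.round(1),P.mean(0)); e=(P[0]+P[3]-P[1]-P[2]); print(np.linalg.norm(e)/2,np.degrees(np.arctan2(e[1],e[0])))
t=cv2.imread("pics/top0.png"); u=(np.array([(113,70),(200,70),(113,246),(198,246)])+.5)/5+(135,220)-.5  # from first crop
P=onz("top",u,.06)*1000; print(P.round(1),P.mean(0))
go(.44,.294,.12)
E
```

```text
[[480.7 282.2]
 [406.  280.5]
 [405.  314.1]
 [479.5 315.9]] [442.75936463 298.19402352]
74.62603265962787 1.3649429655482854
[[478.7 315. ]
 [478.4 279. ]
 [405.  310.6]
 [404.7 276. ]] [441.71969936 295.16584107]
dp [0.415 0.929 0.213] turn [ 0.001  0.007 -0.   ] | at [0.574  0.0779 0.1736] yaw 97.8 q6 -1.78 t 7.9
```

arm_command:
  dp:
    - [0.08, 0.18, 0]
    - [0.16, 0.37, 0]
    - [0.24, 0.55, 0]
    - [0.33, 0.74, 0]
    - [0.415, 0.93, 0]
  turn:
    - [0, 0, 0.1]
    - [0, 0, 0.19]
    - [0, 0, 0.19]
    - [0, 0, 0.19]
    - [0, 0, 0.19]
  jaw: [1, 1, 1, 1, 1]

```text
time_s: 8.52
eef_pos: [0.442, 0.2926, 0.1704]
eef_rot: [0.001, -0.016, 1.0, 0.0]
wrist_force: [0.1, 0.1, 0.1]
opening: 0.999
grasp_force: 0.0
```

```bash
python3 - <<'E'
from h import *
go(.4425,.297,.06,92)
E
```

```text
dp [-0.002  0.017  0.441] turn [ 0.001  0.003 -0.004] | at [0.442  0.2926 0.1704] yaw 91.9 q6 -1.24 t 8.5
```

arm_command:
  dp:
    - [0, 0.015, 0.12]
    - [0, 0.015, 0.3]
    - [0, 0.015, 0.44]
    - [0, 0.015, 0.5]
    - [0, 0.015, 0.53]
  turn:
    - [0, 0, 0]
    - [0, 0, 0]
    - [0, 0, 0]
    - [0, 0, 0]
    - [0, 0, 0]
  jaw: [1, 1, 1, 1, 1]

```text
time_s: 9.15
eef_pos: [0.4428, 0.2951, 0.0371]
eef_rot: [0.0, -0.017, 1.0, 0.0]
wrist_force: [0.4, 0.4, 0.3]
opening: 1.0
grasp_force: 0.0
```

arm_command:
  dp:
    - [0, 0, 0]
    - [0, 0, 0]
    - [0, 0, 0]
    - [0, 0, 0]
    - [0, 0, 0]
  turn:
    - [0, 0, 0]
    - [0, 0, 0]
    - [0, 0, 0]
    - [0, 0, 0]
    - [0, 0, 0]
  jaw: [0.8, 0.6, 0.5, 0.4, 0.2]

```text
time_s: 9.78
eef_pos: [0.4429, 0.2955, 0.0382]
eef_rot: [0.001, -0.017, 1.0, 0.0]
wrist_force: [-1.7, -0.4, 6.6]
opening: 0.405
grasp_force: 59.7
```

arm_command:
  dp:
    - [0, 0, 0]
    - [0, 0, 0]
  turn:
    - [0, 0, 0]
    - [0, 0, 0]
  jaw: [0.2, 0.2]

```text
time_s: 10.02
eef_pos: [0.443, 0.2955, 0.0382]
eef_rot: [0.001, -0.017, 1.0, 0.0]
wrist_force: [-1.2, -1.2, 7.3]
opening: 0.414
grasp_force: 59.7
```

arm_command:
  dp:
    - [0, 0, -0.04]
    - [0, 0, -0.12]
    - [0, 0, -0.28]
    - [0, 0, -0.45]
    - [0, 0, -0.6]
  turn:
    - [0, 0, 0]
    - [0, 0, 0]
    - [0, 0, 0]
    - [0, 0, 0]
    - [0, 0, 0]
  jaw: [0.2, 0.2, 0.2, 0.2, 0.2]

```text
time_s: 10.65
eef_pos: [0.4421, 0.2951, 0.1889]
eef_rot: [0.0, -0.017, 1.0, 0.0]
wrist_force: [0.6, 0.1, -0.8]
opening: 0.408
grasp_force: 60.3
```

```bash
python3 - <<'E'
from m import *
go(.645,.2145,.1,103.8)
cv2.imwrite("pics/c4.png",cv2.resize(s[250:440,220:440],(800,600),interpolation=2))
E
```

```text
dp [-0.786 -0.355  0.374] turn [ 0.004  0.016 -0.396] | at [0.4449 0.2963 0.1922] yaw 91.9 q6 -1.24 t 10.8
```

View pics/c4.png

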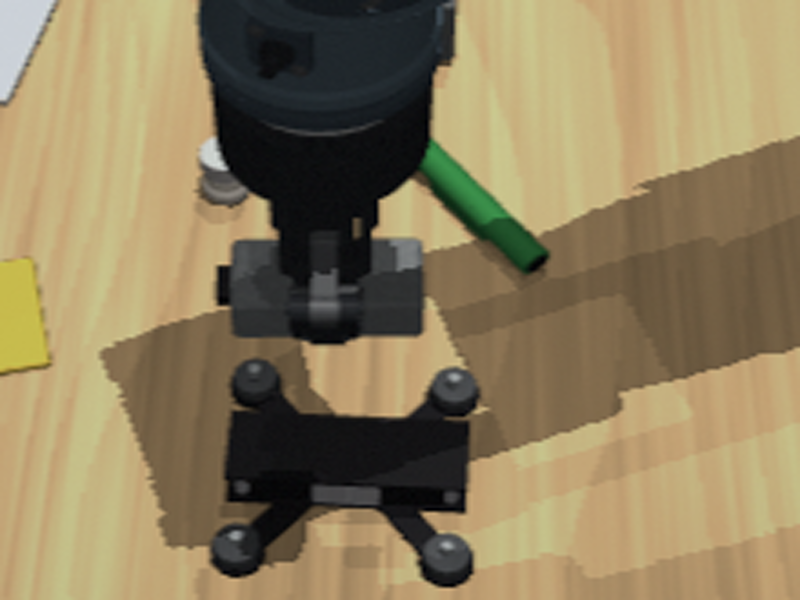

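The battery hangs level with its box at (232–422), centred on the fingers at about 325, and the stub points to +x. The frame underneath is undisturbed. Next is the pad.

arm_command:
  dp:
    - [-0.12, -0.05, 0]
    - [-0.3, -0.13, 0]
    - [-0.48, -0.21, 0]
    - [-0.65, -0.29, 0]
    - [-0.79, -0.35, 0.1]
  turn:
    - [0, 0, -0.1]
    - [0, 0, -0.2]
    - [0, 0, -0.3]
    - [0, 0, -0.395]
    - [0, 0, -0.395]
  jaw: [0.2, 0.2, 0.2, 0.2, 0.2]

```text
time_s: 11.38
eef_pos: [0.6451, 0.2134, 0.1626]
eef_rot: [0.002, -0.12, 0.993, -0.0]
wrist_force: [0.4, 0.6, -1.6]
opening: 0.409
grasp_force: 60.4
```

arm_command:
  dp:
    - [0, 0, 0.15]
    - [0, 0, 0.3]
    - [0, 0, 0.45]
    - [0, 0, 0.5]
    - [0, 0, 0.5]
  turn:
    - [0, 0, 0]
    - [0, 0, 0]
    - [0, 0, 0]
    - [0, 0, 0]
    - [0, 0, 0]
  jaw: [0.2, 0.2, 0.2, 0.2, 0.2]

```text
time_s: 12.0
eef_pos: [0.6415, 0.2142, 0.0357]
eef_rot: [-0.001, -0.12, 0.993, -0.0]
wrist_force: [0.3, -0.5, -1.9]
opening: 0.413
grasp_force: 60.3
```

```bash
python3 - <<'E'
from h import *
go(.645,.2153,.0142,103.8)
E
```

```text
dp [-0.015  0.001  0.086] turn [ 0.    -0.005 -0.001] | at [0.6415 0.2142 0.0357] yaw 103.8 q6 -1.66 t 12.0
```

arm_command:
  dp:
    - [-0.01, 0.001, 0.02]
    - [-0.01, 0.001, 0.045]
    - [-0.01, 0.001, 0.065]
    - [-0.01, 0.001, 0.08]
    - [-0.01, 0.001, 0.08]
  turn:
    - [0, 0, 0]
    - [0, 0, 0]
    - [0, 0, 0]
    - [0, 0, 0]
    - [0, 0, 0]
  jaw: [0.2, 0.2, 0.2, 0.2, 0.2]

```text
time_s: 12.62
eef_pos: [0.6446, 0.2151, 0.0167]
eef_rot: [-0.0, -0.12, 0.993, -0.0]
wrist_force: [0.0, -0.2, -1.7]
opening: 0.407
grasp_force: 60.3
```

arm_command:
  dp:
    - [0, 0, 0.003]
    - [0, 0, 0.004]
    - [0, 0, 0.004]
  turn:
    - [0, 0, 0]
    - [0, 0, 0]
    - [0, 0, 0]
  jaw: [0.2, 0.2, 0.2]

```text
time_s: 13.0
eef_pos: [0.645, 0.2151, 0.0162]
eef_rot: [0.0, -0.12, 0.993, -0.0]
wrist_force: [0.7, 0.1, -2.2]
opening: 0.403
grasp_force: 60.3
```

arm_command:
  dp:
    - [0, 0, 0.004]
    - [0, 0, 0.008]
    - [0, 0, 0.008]
  turn:
    - [0, 0, 0]
    - [0, 0, 0]
    - [0, 0, 0]
  jaw: [0.2, 0.2, 0.2]

```text
time_s: 13.38
eef_pos: [0.645, 0.2152, 0.0143]
eef_rot: [0.0, -0.12, 0.993, -0.0]
wrist_force: [-0.8, 0.4, -0.4]
opening: 0.406
grasp_force: 60.6
```

arm_command:
  dp:
    - [0, 0, 0.003]
    - [0, 0, 0.003]
  turn:
    - [0, 0, 0]
    - [0, 0, 0]
  jaw: [0.2, 0.2]

```text
time_s: 13.62
eef_pos: [0.645, 0.2151, 0.0143]
eef_rot: [-0.0, -0.12, 0.993, -0.0]
wrist_force: [-3.8, -1.3, 5.3]
opening: 0.408
grasp_force: 61.4
```

Contact at 14.3 mm, as expected (5 N). Release and rise.

arm_command:
  dp:
    - [0, 0, -0.003]
    - [0, 0, -0.003]
    - [0, 0, -0.003]
    - [0, 0, -0.003]
    - [0, 0, -0.003]
  turn:
    - [0, 0, 0]
    - [0, 0, 0]
    - [0, 0, 0]
    - [0, 0, 0]
    - [0, 0, 0]
  jaw: [0.45, 0.5, 0.6, 0.75, 0.9]

```text
time_s: 14.25
eef_pos: [0.6449, 0.2152, 0.014]
eef_rot: [-0.0, -0.12, 0.993, 0.0]
wrist_force: [-0.6, -0.9, 0.6]
opening: 0.897
grasp_force: 0.0
```

arm_command:
  dp:
    - [0, 0, -0.05]
    - [0, 0, -0.2]
    - [0, 0, -0.4]
    - [0, -0.1, -0.6]
    - [0.1, -0.3, -0.75]
  turn:
    - [0, 0, 0]
    - [0, 0, 0]
    - [0, 0, 0]
    - [0, 0, 0]
    - [0, 0, 0]
  jaw: [0.9, 1, 1, 1, 1]

```text
time_s: 14.88
eef_pos: [0.641, 0.1409, 0.2033]
eef_rot: [0.003, -0.121, 0.993, -0.0]
wrist_force: [0.6, -0.6, -0.2]
opening: 0.998
grasp_force: 0.0
```

```bash
python3 - <<'E'
from h import *
go(.449,-.013,.16,99.7)
E
```

```text
dp [ 0.895 -0.413  0.168] turn [-0.001  0.011  0.141] | at [0.641  0.1409 0.2033] yaw 103.9 q6 -1.78 t 14.9
```

arm_command:
  dp:
    - [0.15, -0.08, 0]
    - [0.35, -0.16, 0]
    - [0.55, -0.25, 0]
    - [0.75, -0.35, 0.05]
    - [0.895, -0.41, 0.1]
  turn:
    - [0, 0, 0.14]
    - [0, 0, 0.14]
    - [0, 0, 0.14]
    - [0, 0, 0.14]
    - [0, 0, 0.14]
  jaw: [1, 1, 1, 1, 1]

```text
time_s: 15.5
eef_pos: [0.4452, -0.0137, 0.1747]
eef_rot: [0.001, -0.083, 0.997, -0.001]
wrist_force: [1.1, 0.1, -0.1]
opening: 0.996
grasp_force: 0.0
```

```bash
python3 - <<'E'
from m import *
go(.449,-.013,.1,99.7)
R("battery+pad","top",t,(24,170,80),(35,255,255),(185,126,245,200),.006)
R("bat","top",t,(0,0,0),(180,60,255),(190,136,240,196),.036)
R("bat","side",s,(0,0,0),(180,60,255),(155,320,250,375),.036)
a=cv2.resize(t[125:295,130:250],(400,560),interpolation=2); b=cv2.resize(s[320:440,150:360],(400,229),interpolation=2)
c=cv2.resize(s[200:280,270:370],(400,320),interpolation=2)
cv2.imwrite("pics/c5.png",np.hstack([a,np.vstack([b,c,np.zeros((11,400,3),np.uint8)])]))
E
```

```text
dp [-0.024 -0.002  0.292] turn [ 0.001 -0.005 -0.009] | at [ 0.4431 -0.0136  0.1731] yaw 99.4 q6 -2.03 t 15.6
battery+pad top [644.7 213.7] [108.8  69.1] 13.7
bat top [642.2 212.5] [80.2 34.4] 14.3
bat side [644.5 225.2] [78.3 50.4] 14.5
```

View pics/c5.png

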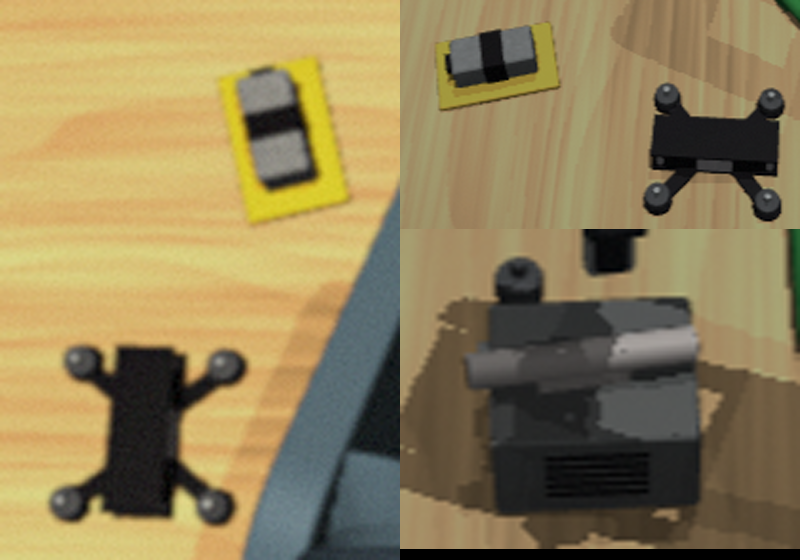

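The battery sits centred on the pad (left part, (275,130)), and the bare frame shows at (145,430). The tube is undisturbed on the charger. I'll descend onto the tube.

arm_command:
  dp:
    - [-0.01, 0, 0.1]
    - [-0.01, 0, 0.22]
    - [-0.01, 0, 0.3]
    - [-0.01, 0, 0.35]
    - [-0.01, 0, 0.38]
  turn:
    - [0, 0, 0]
    - [0, 0, 0]
    - [0, 0, 0]
    - [0, 0, 0]
    - [0, 0, 0]
  jaw: [1, 1, 1, 1, 1]

```text
time_s: 16.23
eef_pos: [0.4496, -0.012, 0.079]
eef_rot: [0.0, -0.083, 0.997, -0.0]
wrist_force: [-0.4, -0.3, 1.1]
opening: 1.004
grasp_force: 0.0
```

```bash
python3 - <<'E'
from m import *
go(.4485,-.013,.062,99.7)
T=cv2.imread("pics/c5.png")
for n,im,box in (("top",t,(140,220,210,290)),("side",s,(270,350,365,440))):
    m=mask(im,(0,0,0),(180,255,48),box); m=cv2.morphologyEx(m,cv2.MORPH_OPEN,cv2.getStructuringElement(2,(9,9)))
    print(n,m.sum()//255,*rect(onz(n,blob(m),.03)))
E
```

```text
dp [ 0.003 -0.004  0.067] turn [ 0.    -0.    -0.004] | at [ 0.449  -0.012   0.0788] yaw 99.6 q6 -2.03 t 16.3
top 983 [437.7 288.6] [106.1  50. ] -2.5
side 1787 [440.5 301.7] [107.8  66.6] -5.9
```

arm_command:
  dp:
    - [0, -0.003, 0.035]
    - [0, -0.003, 0.067]
    - [0, -0.003, 0.067]
    - [0, -0.003, 0.067]
    - [0, -0.003, 0.067]
  turn:
    - [0, 0, 0]
    - [0, 0, 0]
    - [0, 0, 0]
    - [0, 0, 0]
    - [0, 0, 0]
  jaw: [1, 0.9, 0.7, 0.5, 0.4]

```text
time_s: 16.95
eef_pos: [0.4492, -0.0129, 0.0624]
eef_rot: [0.0, -0.083, 0.997, -0.0]
wrist_force: [-0.7, 0.6, -0.2]
opening: 0.399
grasp_force: 0.0
```

arm_command:
  dp:
    - [0, 0, 0]
    - [0, 0, 0]
    - [0, 0, 0]
    - [0, 0, 0]
    - [0, 0, 0]
  turn:
    - [0, 0, 0]
    - [0, 0, 0]
    - [0, 0, 0]
    - [0, 0, 0]
    - [0, 0, 0]
  jaw: [0.33, 0.26, 0.2, 0.1, 0.0]

```text
time_s: 17.58
eef_pos: [0.4492, -0.0129, 0.0625]
eef_rot: [0.0, -0.083, 0.997, -0.0]
wrist_force: [-2.4, 0.8, 5.2]
opening: 0.187
grasp_force: 58.5
```

arm_command:
  dp:
    - [0, 0, 0]
    - [0, 0, 0]
    - [0, 0, 0]
  turn:
    - [0, 0, 0]
    - [0, 0, 0]
    - [0, 0, 0]
  jaw: [0, 0, 0]

```text
time_s: 17.95
eef_pos: [0.4492, -0.0129, 0.0625]
eef_rot: [0.0, -0.083, 0.997, -0.0]
wrist_force: [-1.0, 0.7, 5.6]
opening: 0.184
grasp_force: 58.5
```

arm_command:
  dp:
    - [0, 0, -0.04]
    - [0, 0, -0.12]
    - [0, 0, -0.28]
    - [0, 0, -0.4]
    - [0, 0, -0.5]
  turn:
    - [0, 0, 0]
    - [0, 0, 0]
    - [0, 0, 0]
    - [0, 0, 0]
    - [0, 0, 0]
  jaw: [0, 0, 0, 0, 0]

```text
time_s: 18.58
eef_pos: [0.4493, -0.0129, 0.1889]
eef_rot: [0.001, -0.083, 0.997, -0.0]
wrist_force: [0.6, 0.5, -0.6]
opening: 0.189
grasp_force: 58.6
```

```bash
python3 - <<'E'
from m import *
u=[(387,129),(414,128),(415,191),(387,191)]
go(.66,-.208,.12,89)
a=cv2.resize(s[130:280,230:400],(500,441),interpolation=2); b=cv2.resize(t[115:205,375:430],(270,441),interpolation=2)
cv2.imwrite("pics/c6.png",np.hstack([a,b]))
E
```

```text
dp [-0.693 -0.906  0.288] turn [-0.004  0.011  0.352] | at [ 0.451  -0.0134  0.1904] yaw 99.6 q6 -2.03 t 18.7
```

View pics/c6.png

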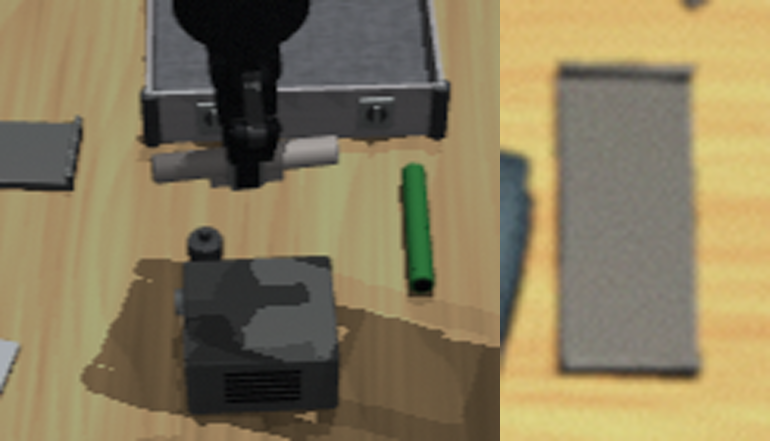

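The tube is held level, spanning (150–338) around the fingers at about 247. The rack's outline in the right part has corners (558,68), (690,66), (698,373) and (560,373).

```bash
python3 - <<'E'
from h import *
u=(np.array([(58,68),(190,66),(198,373),(60,373)])+.5)/(270/55,4.9)+(375,115)-.5
P=onz("top",u,.012)*1000; print(P.round(1),P.mean(0)); 
for i,j in((0,3),(1,2)): e=P[i]-P[j]; print(np.degrees(np.arctan2(e[1],e[0])),np.linalg.norm(e))
s=cv2.imread("pics/side0.png"); b=blob(mask(s,(0,0,30),(180,70,150),(180,160,265,200)))
R=cv2.boxPoints(cv2.minAreaRect(onz("side",b,.01).astype(np.float32)*1000)); print(R.round(1))
a=cv2.approxPolyDP(b.astype(np.float32),3,True)[:,0]; print(a, (onz("side",a,.01)*1000).round(1))
E
```

```text
[[ 732.9 -180.3]
 [ 733.6 -242.6]
 [ 582.8 -238.4]
 [ 583.2 -175.2]] [ 658.13404099 -209.09715695]
-1.9562769456344657 149.7655770350097
-1.5907533926960578 150.85545525576097
[[ 583.9 -242.9]
 [ 737.2 -243.8]
 [ 737.6 -168.3]
 [ 584.3 -167.4]]
[[186. 184.]
 [187. 192.]
 [253. 192.]
 [257. 170.]
 [191. 168.]] [[ 737.5 -193.8]
 [ 731.4 -169.9]
 [ 588.3 -172.4]
 [ 585.7 -239.8]
 [ 734.4 -243.8]]
```

```bash
python3 - <<'E'
from h import *
go(.660,-.2075,.16,88.2)
E
```

```text
dp [-0.695 -0.904  0.128] turn [-0.004  0.011  0.379] | at [ 0.451  -0.0134  0.1904] yaw 99.6 q6 -2.03 t 18.7
```

arm_command:
  dp:
    - [-0.1, -0.13, 0]
    - [-0.25, -0.33, 0]
    - [-0.42, -0.54, 0]
    - [-0.57, -0.75, 0]
    - [-0.695, -0.9, 0.1]
  turn:
    - [0, 0, 0.1]
    - [0, 0, 0.2]
    - [0, 0, 0.3]
    - [0, 0, 0.38]
    - [0, 0, 0.38]
  jaw: [0, 0, 0, 0, 0]

```text
time_s: 19.3
eef_pos: [0.6602, -0.2083, 0.1629]
eef_rot: [0.002, 0.017, 1.0, -0.001]
wrist_force: [1.2, 0.3, 0.2]
opening: 0.186
grasp_force: 58.6
```

arm_command:
  dp:
    - [0, 0, 0.15]
    - [0, 0, 0.3]
    - [0, 0, 0.43]
    - [0, 0, 0.5]
    - [0, 0, 0.5]
  turn:
    - [0, 0, 0]
    - [0, 0, 0]
    - [0, 0, 0]
    - [0, 0, 0]
    - [0, 0, 0]
  jaw: [0, 0, 0, 0, 0]

```text
time_s: 19.92
eef_pos: [0.6564, -0.2052, 0.0351]
eef_rot: [-0.002, 0.016, 1.0, 0.001]
wrist_force: [0.1, -0.6, 0.9]
opening: 0.187
grasp_force: 58.6
```

```bash
python3 - <<'E'
from m import *
o=get_obs(); z=o["eef_pos"][2]+.011
R("tube","side",s,(0,0,95),(180,45,255),(170,120,275,195),z)
go(.660,-.2075,.0105,88.2)
cv2.imwrite("pics/c7.png",cv2.resize(s[120:220,160:290],(780,600),interpolation=2))
E
```

```text
tube side [ 613.1 -189.8] [69.1 39.6] -58.1
dp [-0.006 -0.005  0.111] turn [-0.001  0.003 -0.001] | at [ 0.6585 -0.2062  0.0382] yaw 88.2 q6 -2.01 t 20.0
```

View pics/c7.png

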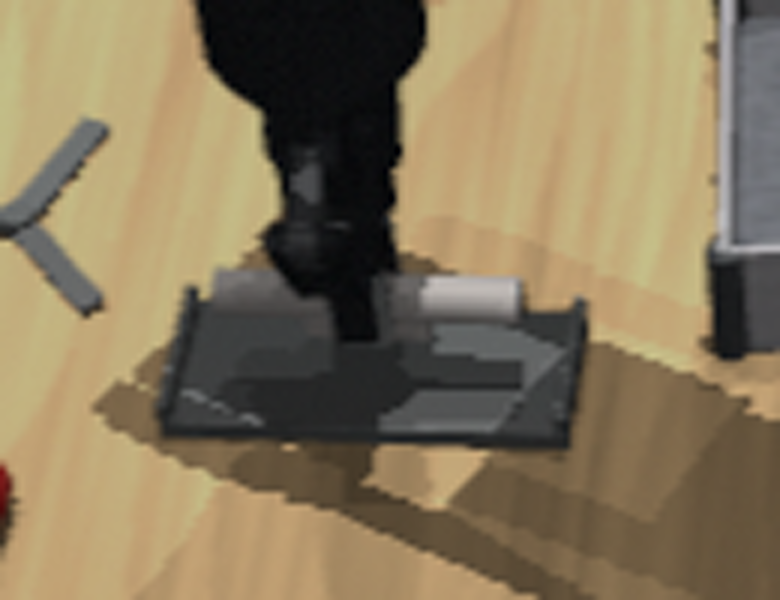

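The tube is level above the rack, with ends at (213,290) and (520,298) in the crop. I'll compute its centre along the rack.

```bash
python3 - <<'E'
from h import *
u=np.array([(213,290),(520,298)])/6+(160,120)-.4
P=onz("side",u,.048)*1000; print(P.round(1),P.mean(0).round(1)); go(.66,-.2075,.0105,88.2)
E
```

```text
[[ 712.8 -205.2]
 [ 602.1 -203. ]] [ 657.5 -204.1]
dp [-0.006 -0.005  0.111] turn [-0.001  0.003 -0.001] | at [ 0.6585 -0.2062  0.0382] yaw 88.2 q6 -2.01 t 20.0
```

arm_command:
  dp:
    - [-0.006, 0, 0.03]
    - [-0.006, 0, 0.06]
    - [-0.006, 0, 0.08]
    - [-0.006, 0, 0.095]
    - [-0.006, 0, 0.095]
  turn:
    - [0, 0, 0]
    - [0, 0, 0]
    - [0, 0, 0]
    - [0, 0, 0]
    - [0, 0, 0]
  jaw: [0, 0, 0, 0, 0]

```text
time_s: 20.65
eef_pos: [0.659, -0.2058, 0.0129]
eef_rot: [-0.0, 0.016, 1.0, 0.0]
wrist_force: [0.6, -0.3, -0.2]
opening: 0.188
grasp_force: 58.6
```

arm_command:
  dp:
    - [0, 0, 0.003]
    - [0, 0, 0.003]
  turn:
    - [0, 0, 0]
    - [0, 0, 0]
  jaw: [0, 0]

```text
time_s: 20.9
eef_pos: [0.6594, -0.206, 0.0129]
eef_rot: [0.0, 0.016, 1.0, -0.0]
wrist_force: [-0.5, -1.3, 0.6]
opening: 0.188
grasp_force: 58.6
```

arm_command:
  dp:
    - [-0.005, -0.005, 0.002]
    - [-0.005, -0.005, 0.005]
    - [-0.005, -0.005, 0.007]
    - [-0.005, -0.005, 0.007]
  turn:
    - [0, 0, 0]
    - [0, 0, 0]
    - [0, 0, 0]
    - [0, 0, 0]
  jaw: [0, 0, 0, 0]

```text
time_s: 21.4
eef_pos: [0.6604, -0.2071, 0.0108]
eef_rot: [-0.0, 0.016, 1.0, 0.0]
wrist_force: [-0.1, -0.9, -0.7]
opening: 0.187
grasp_force: 58.6
```

arm_command:
  dp:
    - [0, 0, 0.003]
    - [0, 0, 0.003]
  turn:
    - [0, 0, 0]
    - [0, 0, 0]
  jaw: [0, 0]

```text
time_s: 21.65
eef_pos: [0.6605, -0.2072, 0.0106]
eef_rot: [0.0, 0.016, 1.0, -0.0]
wrist_force: [-2.2, 0.7, 4.1]
opening: 0.183
grasp_force: 58.9
```

arm_command:
  dp:
    - [0, 0, -0.003]
    - [0, 0, -0.003]
    - [0, 0, -0.003]
    - [0, 0, -0.003]
    - [0, 0, -0.003]
  turn:
    - [0, 0, 0]
    - [0, 0, 0]
    - [0, 0, 0]
    - [0, 0, 0]
    - [0, 0, 0]
  jaw: [0.22, 0.26, 0.32, 0.45, 0.6]

```text
time_s: 22.28
eef_pos: [0.6604, -0.2072, 0.0108]
eef_rot: [-0.0, 0.016, 1.0, 0.0]
wrist_force: [-1.0, -0.1, 0.3]
opening: 0.596
grasp_force: 0.0
```

arm_command:
  dp:
    - [0, 0, -0.05]
    - [0, 0, -0.2]
    - [0, 0, -0.4]
    - [0, 0, -0.6]
    - [0.1, 0.2, -0.75]
  turn:
    - [0, 0, 0]
    - [0, 0, 0]
    - [0, 0, 0]
    - [0, 0, 0]
    - [0, 0, 0]
  jaw: [0.7, 0.8, 1, 1, 1]

```text
time_s: 22.9
eef_pos: [0.6404, -0.1629, 0.2001]
eef_rot: [0.003, 0.018, 1.0, -0.002]
wrist_force: [1.0, 0.4, -0.6]
opening: 1.0
grasp_force: 0.0
```

```bash
python3 - <<'E'
from m import *
go(.44,.293,.2,90)
a=cv2.resize(t[215:295,135:220],(425,400),interpolation=2); b=cv2.resize(s[355:440,265:355],(370,350),interpolation=2)
c=cv2.resize(s[140:210,165:279],(370,227),interpolation=2)
L=np.vstack([a,np.zeros((177,425,3),np.uint8)]); Rr=np.vstack([b,c])
cv2.imwrite("pics/c8.png",np.hstack([L,Rr]))
E
```

```text
dp [0.853 1.777 0.   ] turn [-0.004  0.015 -0.056] | at [ 0.6402 -0.1573  0.2026] yaw 88.3 q6 -1.96 t 23.0
```

View pics/c8.png

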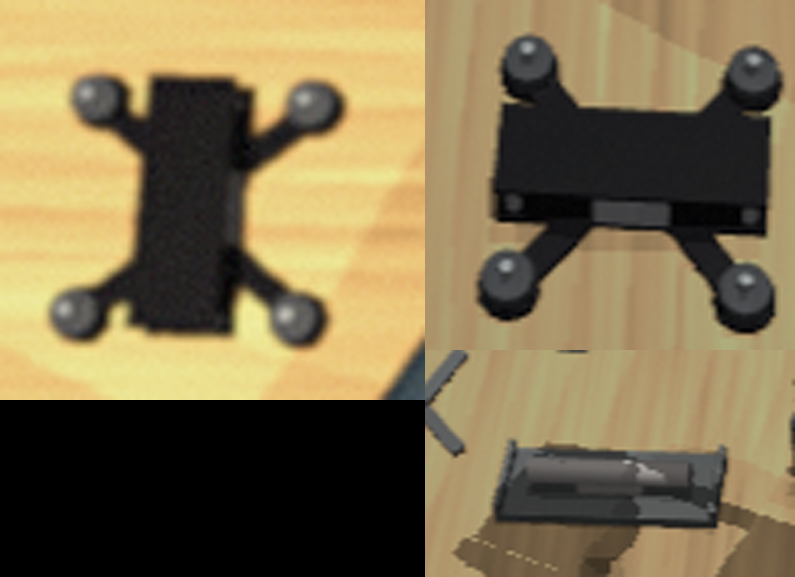

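The tube lies on the rack between the lips (lower right). The frame's top-plate corners are at about (150,78), (240,80), (220,332) and (130,325) in the top crop, and (503,103), (770,118), (767,208) and (497,193) in the side crop.

```bash
python3 - <<'E'
from h import *
def info(n,u,z):
    P=onz(n,u,z)*1000; e=P[0]+P[1]-P[2]-P[3]; w=P[0]+P[3]-P[1]-P[2]
    print(n,P.round(1).tolist(),P.mean(0).round(1),"L",np.linalg.norm(e)/2,"W",np.linalg.norm(w)/2,"yaw",np.degrees(np.arctan2(e[1],e[0])),np.degrees(np.arctan2(w[1],w[0]))-90)
info("top",(np.array([(150,78),(240,80),(220,332),(130,325)])+.5)/5+(135,215)-.5,.03)
info("side",((np.array([(497,193),(503,103),(770,118),(767,208)])-(425,0)+.5)/(370/90,350/85)+(265,355)-.5),.03)
um=(np.array([(100,102),(314,108),(298,320),(78,314)])+.5)/5+(135,215)-.5; info("top",um,.018)
vm=(np.array([(508,285),(529,67),(752,78),(745,298)])-(425,0)+.5)/(370/90,350/85)+(265,355)-.5; info("side",vm,.018)
go(.4395,.294,.15,88)
E
```

```text
top [[492.5, 310.2], [491.3, 271.5], [382.8, 274.6], [386.1, 312.5]] [438.2 292.2] L 107.4632074193122 W 38.322059894658814 yaw -1.457546305468722 -3.354200066084502
side [[492.8, 313.8], [492.9, 275.2], [384.8, 279.2], [386.1, 317.4]] [439.2 296.4] L 107.49033105144257 W 38.45763052721743 yaw -2.04112416899882 -0.9667663473316139
top [[484.7, 335.2], [481.3, 242.4], [389.0, 245.3], [392.4, 338.9]] [436.8 290.4] L 92.36902831728935 W 93.28808462937367 yaw -2.054110115071372 -2.0984798066237857
side [[487.1, 346.4], [484.1, 252.9], [391.7, 255.7], [394.5, 349.3]] [439.4 301.1] L 92.56770095797756 W 93.57487113894663 yaw -1.776340877284675 -1.7380822058113523
dp [0.857 1.781 0.2  ] turn [-0.003  0.015  0.011] | at [ 0.6402 -0.1573  0.2026] yaw 88.3 q6 -1.96 t 23.0
```

arm_command:
  dp:
    - [0.05, 0.15, 0]
    - [0.15, 0.35, 0]
    - [0.25, 0.55, 0]
    - [0.35, 0.75, 0]
    - [0.46, 0.96, 0]
  turn:
    - [0, 0, 0]
    - [0, 0, 0]
    - [0, 0, 0]
    - [0, 0, 0]
    - [0, 0, 0]
  jaw: [1, 1, 1, 1, 1]

```text
time_s: 23.62
eef_pos: [0.5309, 0.0846, 0.1962]
eef_rot: [0.001, 0.016, 1.0, -0.0]
wrist_force: [0.1, -0.4, 0.3]
opening: 0.997
grasp_force: 0.0
```

arm_command:
  dp:
    - [0.1, 0.22, 0]
    - [0.2, 0.42, 0]
    - [0.3, 0.62, 0]
    - [0.38, 0.78, 0.05]
    - [0.38, 0.78, 0.15]
  turn:
    - [0, 0, 0]
    - [0, 0, 0]
    - [0, 0, 0]
    - [0, 0, 0]
    - [0, 0, 0]
  jaw: [1, 1, 1, 1, 1]

```text
time_s: 24.25
eef_pos: [0.4423, 0.2844, 0.1594]
eef_rot: [0.001, 0.014, 1.0, 0.001]
wrist_force: [0.9, 0.4, -0.1]
opening: 1.001
grasp_force: 0.0
```

```bash
python3 - <<'E'
from h import *
go(.4387,.2945,.06,88)
E
```

```text
dp [0.017 0.039 0.397] turn [0.003 0.006 0.014] | at [0.4423 0.2844 0.1594] yaw 88.4 q6 -1.2 t 24.2
```

arm_command:
  dp:
    - [0.016, 0.034, 0.1]
    - [0.016, 0.034, 0.25]
    - [0.016, 0.034, 0.4]
    - [0.016, 0.034, 0.4]
    - [0.016, 0.034, 0.4]
  turn:
    - [0, 0, 0.01]
    - [0, 0, 0.01]
    - [0, 0, 0.01]
    - [0, 0, 0.01]
    - [0, 0, 0.01]
  jaw: [1, 1, 1, 1, 1]

```text
time_s: 24.88
eef_pos: [0.4401, 0.2903, 0.0596]
eef_rot: [0.001, 0.019, 1.0, 0.0]
wrist_force: [0.2, -0.4, 0.3]
opening: 1.003
grasp_force: 0.0
```

```bash
python3 - <<'E'
from h import *
go(.4387,.2945,.008,88)
E
```

```text
dp [0.007 0.016 0.206] turn [ 0.001  0.003 -0.005] | at [0.4401 0.2903 0.0596] yaw 87.9 q6 -1.18 t 24.9
```

arm_command:
  dp:
    - [0.004, 0.012, 0.06]
    - [0.004, 0.012, 0.12]
    - [0.004, 0.012, 0.17]
    - [0.004, 0.012, 0.2]
    - [0.004, 0.012, 0.2]
  turn:
    - [0, 0, 0]
    - [0, 0, 0]
    - [0, 0, 0]
    - [0, 0, 0]
    - [0, 0, 0]
  jaw: [1, 1, 1, 1, 1]

```text
time_s: 25.5
eef_pos: [0.4376, 0.2928, 0.0073]
eef_rot: [-0.001, 0.019, 1.0, -0.0]
wrist_force: [-0.6, 0.6, 0.4]
opening: 1.0
grasp_force: 0.0
```

arm_command:
  dp:
    - [0, 0, 0]
    - [0, 0, 0]
    - [0, 0, 0]
    - [0, 0, 0]
    - [0, 0, 0]
  turn:
    - [0, 0, 0]
    - [0, 0, 0]
    - [0, 0, 0]
    - [0, 0, 0]
    - [0, 0, 0]
  jaw: [0.9, 0.75, 0.6, 0.45, 0.2]

```text
time_s: 26.12
eef_pos: [0.4386, 0.2934, 0.0089]
eef_rot: [0.0, 0.019, 1.0, 0.0]
wrist_force: [-1.7, 1.0, 5.7]
opening: 0.432
grasp_force: 61.4
```

arm_command:
  dp:
    - [0, 0, 0]
    - [0, 0, 0]
    - [0, 0, 0]
  turn:
    - [0, 0, 0]
    - [0, 0, 0]
    - [0, 0, 0]
  jaw: [0.2, 0.2, 0.2]

```text
time_s: 26.5
eef_pos: [0.4386, 0.2935, 0.0089]
eef_rot: [0.0, 0.019, 1.0, 0.0]
wrist_force: [-0.5, 1.0, 5.9]
opening: 0.432
grasp_force: 61.4
```

arm_command:
  dp:
    - [0, 0, -0.04]
    - [0, 0, -0.15]
    - [0, 0, -0.35]
    - [0, 0, -0.55]
    - [0, 0, -0.75]
  turn:
    - [0, 0, 0]
    - [0, 0, 0]
    - [0, 0, 0]
    - [0, 0, 0]
    - [0, 0, 0]
  jaw: [0.2, 0.2, 0.2, 0.2, 0.2]

```text
time_s: 27.12
eef_pos: [0.4376, 0.2927, 0.1973]
eef_rot: [-0.0, 0.019, 1.0, -0.0]
wrist_force: [1.6, 0.2, -2.7]
opening: 0.434
grasp_force: 60.5
```

```bash
python3 - <<'E'
from h import *
s=camera("side"); o=get_obs(); print(o["wrist_force"],o["opening"],o["grasp_force"])
go(.4255,-.3175,.2,93.3)
E
```

```text
[4.10916677 2.9053006  3.26356405] 0.4304642315652653 60.77163487672806
dp [-0.028 -2.448  0.01 ] turn [ 0.007  0.019 -0.181] | at [0.4412 0.2944 0.2049] yaw 87.9 q6 -1.17 t 27.2
```

arm_command:
  dp:
    - [0, -0.12, 0]
    - [0, -0.3, 0]
    - [0, -0.5, 0]
    - [0, -0.7, 0]
    - [0, -0.9, 0]
  turn:
    - [0, 0, -0.05]
    - [0, 0, -0.1]
    - [0, 0, -0.15]
    - [0, 0, -0.18]
    - [0, 0, -0.18]
  jaw: [0.2, 0.2, 0.2, 0.2, 0.2]

```text
time_s: 27.8
eef_pos: [0.4291, 0.0668, 0.1956]
eef_rot: [-0.0, -0.029, 1.0, -0.0]
wrist_force: [1.3, -1.0, -1.6]
opening: 0.433
grasp_force: 60.8
```

arm_command:
  dp:
    - [0, -0.2, 0]
    - [0, -0.4, 0]
    - [0, -0.6, 0]
    - [0, -0.8, 0]
    - [0, -0.95, 0]
  turn:
    - [0, 0, 0]
    - [0, 0, 0]
    - [0, 0, 0]
    - [0, 0, 0]
    - [0, 0, 0]
  jaw: [0.2, 0.2, 0.2, 0.2, 0.2]

```text
time_s: 28.42
eef_pos: [0.4428, -0.1708, 0.1956]
eef_rot: [-0.0, -0.028, 1.0, -0.0]
wrist_force: [-0.1, 0.1, -1.9]
opening: 0.43
grasp_force: 60.8
```

```bash
python3 - <<'E'
from h import *
go(.4255,-.3175,.2,93.3)
E
```

```text
dp [ 0.102 -0.582 -0.017] turn [-0.    -0.    -0.004] | at [ 0.4428 -0.1708  0.1956] yaw 93.2 q6 -2.25 t 28.4
```

arm_command:
  dp:
    - [0.04, -0.15, 0]
    - [0.07, -0.33, 0]
    - [0.1, -0.48, 0]
    - [0.1, -0.57, 0]
    - [0.1, -0.57, 0]
  turn:
    - [0, 0, 0]
    - [0, 0, 0]
    - [0, 0, 0]
    - [0, 0, 0]
    - [0, 0, 0]
  jaw: [0.2, 0.2, 0.2, 0.2, 0.2]

```text
time_s: 29.05
eef_pos: [0.4263, -0.3134, 0.1955]
eef_rot: [-0.0, -0.028, 1.0, 0.0]
wrist_force: [-0.6, 0.7, -1.8]
opening: 0.431
grasp_force: 60.8
```

```bash
python3 - <<'E'
from m import *
# case rim seen from the side: bright rim, plane z=.05
P=onz("side",np.array([(279,112),(377,110),(381,160),(278,160)]),.05)*1000; print(P.round(1),P.mean(0))
s0=cv2.imread("pics/side0.png"); m=mask(s0,(0,0,0),(180,70,255),(265,100,390,182)); b=blob(cv2.morphologyEx(m,cv2.MORPH_CLOSE,K)); h=cv2.approxPolyDP(cv2.convexHull(b.astype(np.float32)),3,True)[:,0]; print(h)
go(.4255,-.3175,.06,93.3)
E
```

```text
[[ 544.5 -391.7]
 [ 316.1 -402. ]
 [ 313.2 -234.1]
 [ 535.7 -230.5]] [ 427.371512   -314.57929402]
[[375. 108.]
 [382. 158.]
 [380. 176.]
 [279. 178.]
 [280. 110.]]
dp [ 0.005 -0.025  0.541] turn [ 0.003 -0.001 -0.001] | at [ 0.4265 -0.3115  0.1953] yaw 93.3 q6 -2.48 t 29.1
```

arm_command:
  dp:
    - [0.002, -0.015, 0.1]
    - [0.002, -0.018, 0.25]
    - [0.002, -0.018, 0.4]
    - [0.002, -0.018, 0.52]
    - [0.002, -0.018, 0.58]
  turn:
    - [0, 0, 0]
    - [0, 0, 0]
    - [0, 0, 0]
    - [0, 0, 0]
    - [0, 0, 0]
  jaw: [0.2, 0.2, 0.2, 0.2, 0.2]

```text
time_s: 29.78
eef_pos: [0.4258, -0.3148, 0.0491]
eef_rot: [-0.001, -0.029, 1.0, 0.001]
wrist_force: [0.2, -0.4, -0.6]
opening: 0.434
grasp_force: 60.9
```

arm_command:
  dp:
    - [0, 0, 0.02]
    - [0, 0, 0.03]
  turn:
    - [0, 0, 0]
    - [0, 0, 0]
  jaw: [0.2, 0.2]

```text
time_s: 30.02
eef_pos: [0.427, -0.3174, 0.0441]
eef_rot: [0.001, -0.029, 1.0, -0.001]
wrist_force: [0.1, 0.0, -2.1]
opening: 0.433
grasp_force: 60.9
```

```bash
python3 - <<'E'
from m import *
go(.4262,-.317,.029,93.3)
cv2.imwrite("pics/c9.png",s[100:190,260:400])
E
```

```text
dp [0.002 0.002 0.06 ] turn [-0.003  0.002 -0.001] | at [ 0.4268 -0.3175  0.0441] yaw 93.3 q6 -2.49 t 30.1
```

arm_command:
  dp:
    - [0, 0.002, 0.02]
    - [0, 0.002, 0.035]
    - [0, 0.002, 0.048]
    - [0, 0.002, 0.052]
    - [0, 0.002, 0.052]
  turn:
    - [0, 0, 0]
    - [0, 0, 0]
    - [0, 0, 0]
    - [0, 0, 0]
    - [0, 0, 0]
  jaw: [0.2, 0.2, 0.2, 0.2, 0.2]

```text
time_s: 30.75
eef_pos: [0.4262, -0.3166, 0.0301]
eef_rot: [-0.0, -0.028, 1.0, 0.0]
wrist_force: [0.6, -0.9, -1.6]
opening: 0.43
grasp_force: 60.9
```

arm_command:
  dp:
    - [0, 0, 0.004]
    - [0, 0, 0.006]
    - [0, 0, 0.006]
  turn:
    - [0, 0, 0]
    - [0, 0, 0]
    - [0, 0, 0]
  jaw: [0.2, 0.2, 0.2]

```text
time_s: 31.12
eef_pos: [0.4263, -0.3166, 0.0289]
eef_rot: [0.0, -0.028, 1.0, -0.0]
wrist_force: [-0.5, 0.5, -0.1]
opening: 0.426
grasp_force: 61.0
```

arm_command:
  dp:
    - [0, 0, 0.002]
    - [0, 0, 0.002]
  turn:
    - [0, 0, 0]
    - [0, 0, 0]
  jaw: [0.2, 0.2]

```text
time_s: 31.38
eef_pos: [0.4262, -0.3166, 0.0288]
eef_rot: [-0.0, -0.029, 1.0, -0.0]
wrist_force: [-2.9, 2.1, 6.0]
opening: 0.431
grasp_force: 61.8
```

arm_command:
  dp:
    - [0, 0, 0]
    - [0, 0, 0]
    - [0, 0, 0]
    - [0, 0, 0]
    - [0, 0, 0]
  turn:
    - [0, 0, 0]
    - [0, 0, 0]
    - [0, 0, 0]
    - [0, 0, 0]
    - [0, 0, 0]
  jaw: [0.48, 0.52, 0.6, 0.7, 0.85]

```text
time_s: 32.0
eef_pos: [0.4262, -0.3166, 0.0282]
eef_rot: [-0.0, -0.028, 1.0, 0.0]
wrist_force: [-0.2, 0.5, 0.5]
opening: 0.85
grasp_force: 0.0
```

arm_command:
  dp:
    - [0, 0, -0.05]
    - [0, 0, -0.2]
    - [0, 0, -0.4]
    - [0, 0, -0.6]
    - [0, 0.2, -0.8]
  turn:
    - [0, 0, 0]
    - [0, 0, 0]
    - [0, 0, 0]
    - [0, 0, 0]
    - [0, 0, 0]
  jaw: [0.85, 0.85, 1, 1, 1]

```text
time_s: 32.62
eef_pos: [0.4241, -0.2743, 0.2259]
eef_rot: [0.001, -0.027, 1.0, -0.002]
wrist_force: [1.3, 1.2, 0.6]
opening: 0.999
grasp_force: 0.0
```

arm_command:
  dp:
    - [0, 0.2, 0]
    - [0, 0.4, 0]
    - [0, 0.6, 0]
    - [0, 0.8, 0]
    - [0, 1.0, 0]
  turn:
    - [0, 0, 0]
    - [0, 0, 0]
    - [0, 0, 0]
    - [0, 0, 0]
    - [0, 0, 0]
  jaw: [1, 1, 1, 1, 1]

```text
time_s: 33.25
eef_pos: [0.4092, -0.0214, 0.2235]
eef_rot: [0.001, -0.028, 1.0, -0.0]
wrist_force: [1.4, 1.3, 0.0]
opening: 0.998
grasp_force: 0.0
```

```bash
python3 - <<'E'
from m import *
a=cv2.resize(t[195:325,400:520],(400,433),interpolation=2); b=cv2.resize(s[80:200,180:400],(400,218),interpolation=2); c=cv2.resize(s[200:380,150:330],(215,215)); d=cv2.resize(t[120:200,370:430],(185,215))
cv2.imwrite("pics/c10.png",np.hstack([a,np.vstack([b,np.hstack([c,d])])]))
print(get_obs()["eef_pos"],get_obs()["time_s"])
E
```

```text
[ 0.40874097 -0.01901643  0.22315382] 33.35
```

View pics/c10.png

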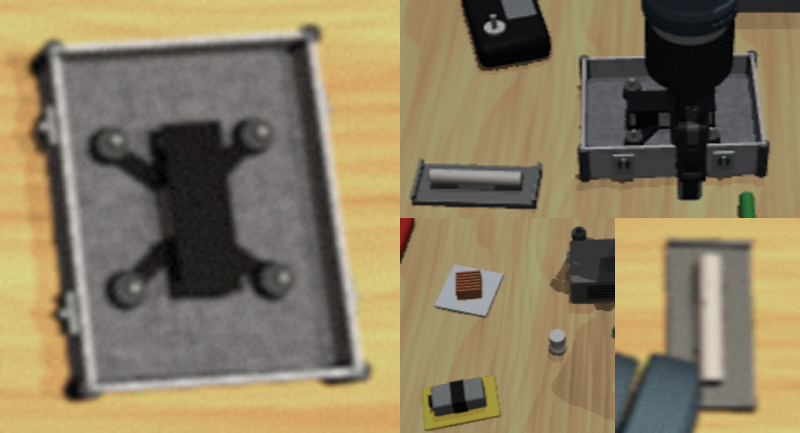

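Frame in the case, tube on the rack, heat sink on the tile and battery on the pad are all upright. I'll check the frame's centring numerically from both views.

```bash
python3 - <<'E'
from h import *
t=cv2.imread("pics/tt.png"); s=cv2.imread("pics/ss.png")
m=mask(t,(0,0,0),(180,255,50),(425,215,495,300)); m=cv2.morphologyEx(m,cv2.MORPH_OPEN,cv2.getStructuringElement(2,(9,9)))
print("frame top z.05",*rect(onz("top",blob(m),.05)))
f=(np.array([(108,146),(257,136),(273,280),(127,290)])+.5)/(400/120,433/130)+(400,195)-.5
for z in(.038,.044): P=onz("top",f,z)*1000; print("motors",z,P.mean(0).round(1),np.degrees(np.arctan2(*((P[0]+P[1]-P[2]-P[3])[::-1]))).round(1))
g=(np.array([(52,47),(312,34),(364,374),(87,390)])+.5)/(400/120,433/130)+(400,195)-.5
P=onz("top",g,.05)*1000; print("rim",P.mean(0).round(1))
for n,im,box,z in(("top",t,(385,120,425,200),.016),("side",s,(185,165,255,185),.018)):
    P=onz(n,blob(mask(im,(0,0,135),(180,60,255),box)),z);print("tube",n,rect(P))
E
```

```text
frame top z.05 [ 425.  -312.1] [108.6  58.7] 2.6
motors 0.038 [ 424.6 -313.7] 2.8
motors 0.044 [ 423.7 -311.8] 2.8
rim [ 425.8 -317.8]
tube top (array([ 665.6, -211.2]), array([113.2,  18.2]), -1.3)
tube side (array([ 662.9, -213.3]), array([109.7,  13.1]), -2.0)
```

```bash
python3 -c "
from bench import *
print(hand_in())"
```

```text
the job is handed in; nothing more can be done
None
```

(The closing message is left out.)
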